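# Swing the plate viewer back to its mark and clamp it

## Task

The camera arm of the colony-plate viewer is parked off to one side: slacken the black clamp lever on top of its column until the arm is free, swing the arm round by its black grip post until the pointer on its hub sits on the red mark of the scale, over the lit stage, then do the clamp lever up again. Tighten it by feel, until it takes a firm push of about 10 N on the lever near its end (not beyond 13 N), since the place where it bites is different every time. Do not drag the arm round while it is still clamped, and leave the plate on the stage and everything else on the bench where it is.

Things in the scene. Friction and masses are not known exactly. Their poses are not given: they have to be found in the camera images.
- viewer_stand: Fixed plate viewer: white base 160 x 320 x 16 mm, 38 mm steel column, lit stage 140 x 140 mm (top 48 mm above the bench), aluminium collar disc 152 mm across round the column head (top at 178 mm) with black ticks every 10 degrees and one red mark. Origin: on the column axis (= pivot = lever axis) at bench level; +x points to the red mark, -y to the stage centre, 200 mm away.
- red_mark (a point): The red mark on the collar, 67 mm from the column axis, 180 mm above the bench.
- pointer_tip (a point): Tip of the black pointer bar that sticks out of the swinging arm's hub just above the collar, 67 mm from the column axis, at right angles to the arm (when the arm points to the stage, the pointer points to the red mark).
- swing_arm (a joint): White camera arm on the column: rad, 0 = pointer on the red mark, + anticlockwise from above, range -1.6 to 0.6; starts at -1.1 to -0.5. Bar 26 mm wide, top at 204 mm; hub 76 mm across, top at 210 mm; 200 mm out hangs a 62 mm camera barrel, 120 to 233 mm high, with a 92 mm ring light at its foot. Unclamped it drags with 0.25 N m and stays where left; clamped it holds much harder.
- grip_post (a point): Black upright grip post on the arm, 125 mm from the column axis: 18 mm diameter, free from 204 to 254 mm above the bench; this point is on its axis at 234 mm. 35 mm of free gap to the camera barrel.
- clamp_lever: Black clamp lever with a red end ball, lying nearly level over the hub. Origin on the column axis at its underside, 214 to 217 mm above the bench; its +x axis points along the lever. Round bar 13 mm thick from 15 to 82 mm from the axis, its centre line 18 to 26 mm above the origin. Anticlockwise from above loosens, clockwise tightens.
- lever_handle (a point): Where to push the lever: on its centre line, 65 mm from the column axis. Loose, it turns with about 5 N here; past the bite the push rises by 1 to 1.5 N per 0.1 rad. Found 0.1 to 0.45 rad past the bite, often not tight enough. 0.8 rad anticlockwise frees it for sure; travel ends 1.2 rad or more past the bite both ways. Let go, it eases back a little; that is normal.
- clamp_washer: Steel washer, 60 mm across, 4 mm thick, keyed so that it cannot turn; the lever's screw presses it onto the arm's hub. Origin at its underside, on the column axis, about 211 mm above the bench.
- viewed_plate: Round lidded agar plate, 90 mm across, 15 mm high, lying loose on the lit stage. Origin at the centre of its underside. To be left alone.
- plate_a: Lidded purple agar plate, 90 mm across, 15 mm high, loose on the bench to the robot's side of the viewer. Origin at the centre of its underside. To be left alone.
- plate_b: Another purple plate like plate_a. To be left alone.
- plate_c: A pale plate like plate_a. To be left alone.
- plate_stack: Stack of six empty plates, 90 mm across, 93 mm high. Origin at the centre of its underside. To be left alone.
- media_bottle: Glass media bottle with a blue cap, 70 mm across, 138 mm high. Origin at the centre of its underside. To be left alone.
- tube_rack: Red rack of capped test tubes, 210 x 105 mm, 146 mm high. Origin at the centre of its underside. To be left alone.
- forceps: Steel forceps, 130 mm long, 6 mm high, lying on the bench. To be left alone.

How it is judged (in metres and radians):
On the way, in this order (a step that is already met when the one before it is completed fails the run):
1. the clamp is slackened: the lever no longer presses on the washer (contact force between clamp_lever and clamp_washer below 3 N), for 0.2 s.
2. with the clamp slack, the pointer rests within 3 mm of the red mark (horizontal distance between pointer_tip and red_mark below 0.003 m and contact force between clamp_lever and clamp_washer below 3 N and velocity of joint swing_arm between -0.05 and 0.05 rad/s), for 0.3 s.
3. the clamp is tight again (over 25 N on the washer) with the pointer still on the mark (horizontal distance between pointer_tip and red_mark below 0.003 m and contact force between clamp_lever and clamp_washer above 25 N), for 0.3 s.
At the end, for the whole second after the job is handed in: The pointer is within 3 mm of the red mark, the arm is at rest, and the lever presses the washer with more than 25 N (it was tightened with a push of about 7 N or more) (all of step 3 and velocity of joint swing_arm between -0.02 and 0.02 rad/s); the robot touches nothing.
It fails at once if the clamp is overtightened: more than 150 N on the washer (a push of about 18 N on the lever) (contact force between clamp_lever and clamp_washer above 150 N).
It fails at once if the arm is dragged round (faster than 0.15 rad/s) while the clamp still presses with over 10 N (contact force between clamp_lever and clamp_washer above 10 N and (velocity of joint swing_arm above 0.15 rad/s or velocity of joint swing_arm below -0.15 rad/s)).
It fails at once if the plate on the stage is shifted by more than 10 mm (distance of viewed_plate from where it was at the start of the episode above 0.01 m).
It fails at once if another thing on the bench is shifted by more than 20 mm (distance of any of plate_a, plate_b, plate_c, plate_stack, media_bottle, tube_rack, forceps from where it was at the start of the episode above 0.02 m).
It also fails if it takes over 67 s, if anything falls off the work surface, if the arm or the gripper's body presses on something with over 40 N, if the wrist force passes 120 N, or if a joint passes its speed limit or range.

## Robot

A 6-joint arm with a two-finger parallel gripper is mounted at the origin on the work surface. World frame = base frame: x ahead of the robot, y to its left, z up, the work surface at z = 0. Lengths are in mm, angles in degrees, forces in N, time in s.
With the tool pointing down it reaches from about 300 to 850 mm from the base axis. Payload 4.2 kg.
Tool frame: the origin (TCP) lies at the very end of the fingers, on their centre line; the grasp point (between the pads) lies 19 mm behind it (env.grip_depth is the distance from the TCP to the grasp point, in mm); y points along the fingers, z is the direction in which the jaws open and shut, and the axes are right-handed (so a half turn about y gives the same grasp; the last joint's range is limited). The gripper opens to 91 mm and grips with 3 to 60 N. Pads are 32 mm wide; open, the fingers measure 118 mm over their backs; the gripper's body (76 mm by 178 mm) begins 60 mm behind the grasp point.
Start: joints at [67.208, 18.312, 89.639, -0, 72.044, -1.146], TCP at [212.107, 534.466, 213.976] pointing down, gripper open.
Joint ranges: [-177.97, 177.97], [-48.28, 115.42], [12.27, 149.76], [-77.06, 257.06], [2.81, 150.46], [-146.56, 146.56]. Speed limits (degrees/s): [147.25, 147.25, 180, 180, 180, 180].

## Interface

Orientations are given as [roll, pitch, yaw] about the fixed x, y, z axes, in that order (R = Rz(yaw) Ry(pitch) Rx(roll)).
In Python, from workcell import state, imaging, job, env gives the robot as it stands.
- The arm moves only by the shell command python3 -m pendant 'ROWS' [FORCE]. ROWS is JSON, a list of rows, each an object with "delta_pos": the shift along the tool's x, y, z in cm, a list of three; "twist": the turn, a rotation vector about the tool's x, y, z in degrees, a list of three; "grip": the opening in per cent of the stroke, from 0 (shut) to 100 (fully open). In form: [{"delta_pos": [tx, ty, tz], "twist": [wx, wy, wz], "grip": grip}, ...]. A call has exactly 5 rows; each row is the pose to reach, as a shift and turn from the pose commanded when the call began, along the tool's axes at that moment; what a row does not reach only later rows make up. A row lasts 1/10 s, in which the tool goes at most 50 mm and 8.59 degrees, less where a joint would pass 70% of its speed; a pose out of reach is approached as far as the arm can. A call with a gripper value outside its range is refused whole. The fingers move at their own pace and stop on an object; FORCE is the grip in N (left out, the last holds). Time passes only in rows, so rows that repeat a pose let the fingers close, or fill a call up. It gives the time, the measured TCP pose, the force and the opening at its end, in the units of the state.
- state(): the state, without advancing time (a new reading comes with each control period).
- imaging.grab_frame(name): name is "scene" or "side" or "wrist"; returns (picture, depth): 420x560x3 uint8, red, green, blue; 420x560 float32, mm along the optical axis (not along the pixel's ray), 0 where there is no reading.
- imaging.camera_info(name): a dict with "fx", "fy", "cx", "cy" (pixels), "R" (3x3) and "t" (3): a world point X has camera coordinates R X + t. Camera axes: x right, y down, z forward; pixel columns grow to the right and rows downward; lengths in mm; the calibration is good to about 2 mm. A picture is of the moment at which its call begins: read the wrist's pose just before it. camera_info takes no time and is no camera call; for the wrist camera it gives the pose at the moment of the call.
- job.job_done(): hands the job in, once; it reports no verdict.
The state is a dict: "time_s": time; "qpos": joint angles; "qvel": joint speeds; "effort": joint torques, N m; "ee_pos": TCP position; "ee_rot": TCP orientation; "force": force on the tool from outside, world axes, zero at the start; "torque": the same for the moment, N m; "gripper_width": finger opening in mm.
Only numpy, scipy, OpenCV 4.12 (cv2) and the standard library are available. Lean on these libraries where they do the work, as an engineer would, in place of code of your own. Each camera call takes 0.05 s, during which the arm holds its last target.

## Working session

There is one attempt and no reset: what is moved stays moved. The work goes in short steps, Python scripts to look and compute and a shell command to move; the robot and the scene stay as the last step left them, time stands still between calls to the robot, and variables do not carry over. Pictures are saved under pics/ and viewed, and the job is handed in when it is done.

```bash
ls; mkdir -p pics; python3 - <<'E'
from workcell import state, imaging, job, env
import cv2
print(state())
for n in("scene","side","wrist"):
    c=imaging.camera_info(n)
    p,d=imaging.grab_frame(n)
    cv2.imwrite(f"pics/{n}0.png",p[:,:,::-1]); 
    import numpy as np
    np.savez(f"pics/{n}0.npz",p=p,d=d,R=c["R"],t=c["t"],k=[c["fx"],c["fy"],c["cx"],c["cy"]])
    print(n,c)
print(env)
E
```

```text
pics
{'time_s': 0.0, 'qpos': array([ 6.72067363e+01,  1.83533386e+01,  8.97081243e+01,  8.67243079e-04,
        7.20417267e+01, -1.14557969e+00]), 'qvel': array([-0.02781243,  0.11376023,  0.04078325, -0.04872114,  0.00489977,
       -0.01862938]), 'effort': array([ 5.88061394e-04, -4.12437844e+01, -2.31969184e+01,  7.25784805e-02,
        4.56587272e-02, -1.30205281e-04]), 'ee_pos': array([211.91190866, 533.98147086, 213.09160783]), 'ee_rot': array([-9.01031525e+01,  2.88739298e-03, -2.16479548e+01]), 'force': array([-0.93623994,  0.61040507,  0.2531922 ]), 'torque': array([ 0.00757765, -0.00845983, -0.03662744]), 'gripper_width': 90.87196418562517}
scene {'fx': 403.06976285400117, 'fy': 403.06976285400117, 'cx': 281.2386211190342, 'cy': 206.02175579887412, 'R': array([[ 0.85658311,  0.51594911, -0.00786706],
       [ 0.27579804, -0.4706614 , -0.838101  ],
       [-0.43612018,  0.71573345, -0.54545836]]), 't': array([-365.03320195,  -83.61490538, 1360.09566422])}
side {'fx': 419.72731706880995, 'fy': 419.72731706880995, 'cx': 278.7900299142736, 'cy': 206.52547070356547, 'R': array([[-0.99596493, -0.08786722,  0.01825382],
       [-0.07601876,  0.7179117 , -0.69197105],
       [ 0.04769694, -0.69056654, -0.72169444]]), 't': array([504.98985649, 265.22929375, 942.40186017])}
wrist {'fx': 326.06810741428035, 'fy': 326.06810741428035, 'cx': 278.51540846688965, 'cy': 208.83134795584226, 'R': array([[ 0.36910412,  0.92938633, -0.00178843],
       [ 0.8982687 , -0.3562507 ,  0.25729125],
       [ 0.23848585, -0.09657375, -0.96633225]]), 't': array([-574.94971181,  -28.61721555,  389.75445976])}
<Robot object at 0x7f5412a0fa10>
```

View pics/scene0.png

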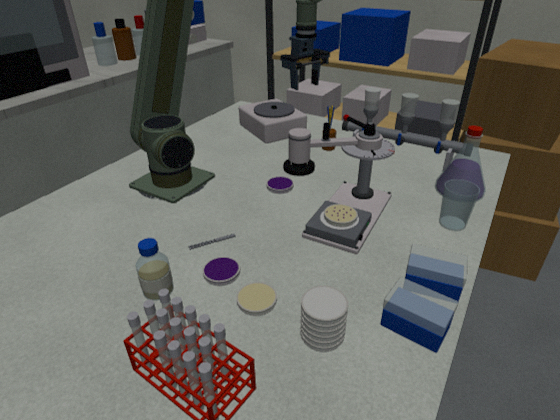

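View pics/side0.png

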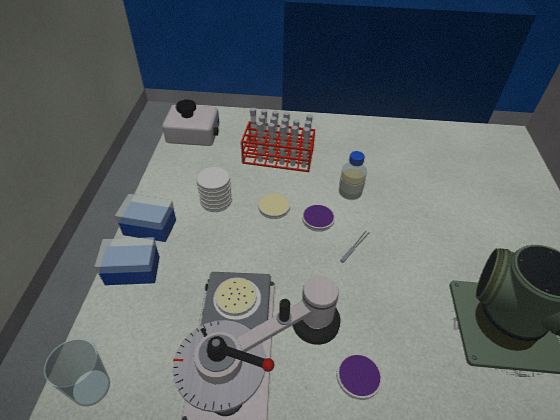

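View pics/wrist0.png

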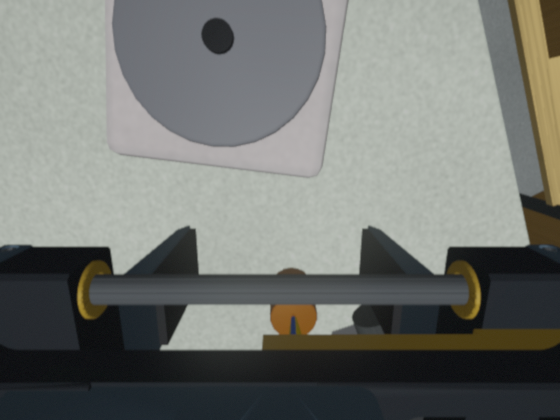

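```bash
cat > h.py <<'E'
import numpy as np,cv2
from workcell import state, imaging, job, env
def load(f):
    z=np.load(f); return z
def ray(z,u,v,h):
    R,t,k=z["R"],z["t"],z["k"]
    c=-R.T@t; d=R.T@np.array([(u-k[2])/k[0],(v-k[3])/k[1],1])
    return c+d*(h-c[2])/d[2]
def proj(z,P):
    q=z["R"]@np.array(P,float)+z["t"]; k=z["k"]
    return q[0]/q[2]*k[0]+k[2],q[1]/q[2]*k[1]+k[3]
def snap(n,tag):
    c=imaging.camera_info(n); p,d=imaging.grab_frame(n)
    z=dict(p=p,d=d,R=np.array(c["R"]),t=np.array(c["t"]),k=np.array([c["fx"],c["fy"],c["cx"],c["cy"]]))
    np.savez(f"pics/{n}{tag}.npz",**z); cv2.imwrite(f"pics/{n}{tag}.png",p[:,:,::-1]); return z
def redblobs(z,box):
    x0,y0,x1,y1=box
    p=z["p"].astype(int); m=((p[:,:,0]>90)&(p[:,:,0]>2*p[:,:,1])&(p[:,:,0]>2*p[:,:,2])).astype(np.uint8)
    n,l,s,c=cv2.connectedComponentsWithStats(m)
    return [(c[i].round(1).tolist(),int(s[i][4])) for i in range(1,n) if x0<c[i][0]<x1 and y0<c[i][1]<y1]
E
python3 - <<'E'
from h import *
z=load("pics/side0.npz"); p=z["p"]
print(redblobs(z,(150,250,350,420)))
cv2.imwrite("pics/zs.png",cv2.resize(p[260:420,160:400,::-1],None,fx=3.3,fy=3.3,interpolation=cv2.INTER_CUBIC))
z=load("pics/scene0.npz"); p=z["p"]
print(redblobs(z,(270,80,420,200)))
cv2.imwrite("pics/zc.png",cv2.resize(p[90:250,260:420,::-1],None,fx=3.7,fy=3.7,interpolation=cv2.INTER_CUBIC))
E
```

```text
[([178.0, 359.5], 18), ([267.6, 363.6], 99)]
[([345.7, 115.7], 11)]
```

View pics/zs.png

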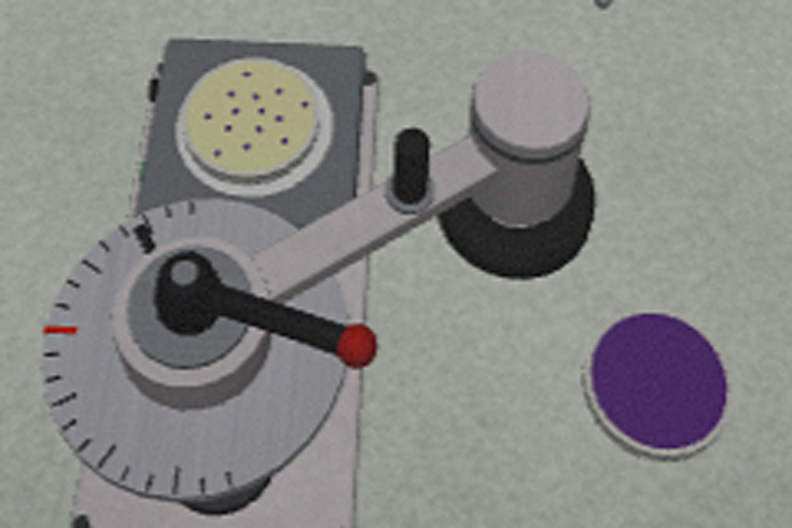

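View pics/zc.png

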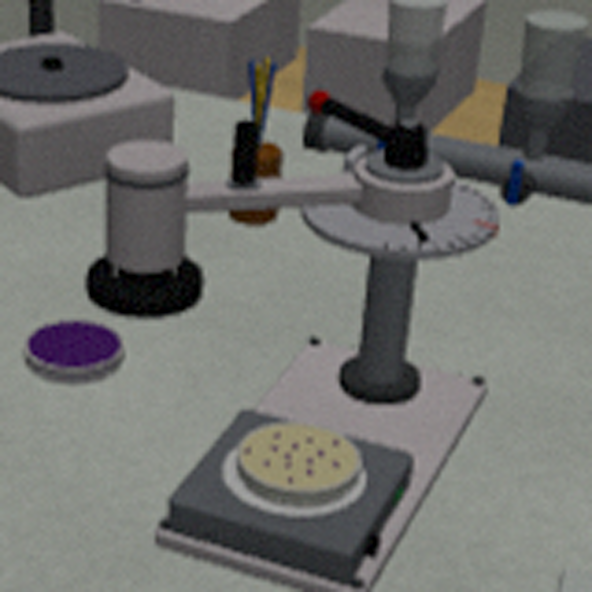

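```bash
python3 - <<'E'
from h import *
z=load("pics/side0.npz")
pts=[(43,345),(68,265),(105,225),(190,199),(240,204),(60,430),(105,476),(160,498),(230,488),(290,446),(330,395),(348,340)]
W=np.array([ray(z,160+x/3.3,260+y/3.3,178)[:2] for x,y in pts])
A=np.c_[2*W,np.ones(len(W))];s=np.linalg.lstsq(A,(W**2).sum(1),rcond=None)[0]
c=s[:2];print("centre",c,"r",np.sqrt(s[2]+c@c), (np.linalg.norm(W-c,axis=1)).round(1))
m=ray(z,178.0,359.5,180);print("mark",m,np.linalg.norm(m[:2]-c),np.degrees(np.arctan2(*(m[:2]-c)[::-1])))
ball=ray(z,267.6,363.6,237);print("ball",ball,np.linalg.norm(ball[:2]-c),np.degrees(np.arctan2(*(ball[:2]-c)[::-1])))
g=ray(z,160+411/3.3,260+138/3.3,254);print("grip top",g,np.linalg.norm(g[:2]-c),np.degrees(np.arctan2(*(g[:2]-c)[::-1])))
b=ray(z,160+532/3.3,260+98/3.3,233);print("barrel",b,np.linalg.norm(b[:2]-c),np.degrees(np.arctan2(*(b[:2]-c)[::-1])))
pt=ray(z,160+139/3.3,260+229/3.3,184);print("ptr",pt,np.linalg.norm(pt[:2]-c),np.degrees(np.arctan2(*(pt[:2]-c)[::-1])))
z2=load("pics/scene0.npz")
# triangulate ball
def rd(z,u,v):
    R,t,k=z["R"],z["t"],z["k"];d=R.T@np.array([(u-k[2])/k[0],(v-k[3])/k[1],1]);return -R.T@t,d/np.linalg.norm(d)
def tri(a,b):
    M=0;y=0
    for zz,uv in ((z,a),(z2,b)):
        o,d=rd(zz,*uv);P=np.eye(3)-np.outer(d,d);M=M+P;y=y+P@o
    return np.linalg.solve(M,y)
print("ball tri",tri((267.6,363.6),(345.7,115.7)))
print("mark tri",tri((178,359.5),(260+485/3.7,90+224/3.7)))
for u,v in[(250,370)]:print(z["d"][v,u])
E
```

```text
centre [590.70385814 219.56702593] r 75.7062709468776 [73.6 76.9 78.5 74.8 73.8 74.7 75.5 77.3 76.4 74.  75.3 77.5]
mark [656.8302292  223.59712091 180.        ] 66.24906501068553 3.487597706753037
ball [506.98798107 240.718937   237.        ] 86.34669314164344 165.8202391797142
grip top [489.63387359 143.35874054 254.        ] 126.58137516479061 -142.9831582745378
barrel [428.83266409 100.70071035 233.        ] 200.82700127855998 -143.70917368567973
ptr [628.04647111 169.12543058 184.        ] 62.760061216762246 -53.486940198886096
ball tri [504.67415168 243.31849756 244.91864814]
mark tri [656.40684872 222.47061425 177.90576384]
679.8421
```

```bash
cat >> h.py <<'E'
C=np.array([590.7,219.6])
def pol(r,deg,c=C): return c+r*np.array([np.cos(np.radians(deg)),np.sin(np.radians(deg))])
def calc(P,yaw,s=None):
    s=s or state(); from scipy.spatial.transform import Rotation as Ro
    R=Ro.from_euler("xyz",s["ee_rot"],degrees=True); T=Ro.from_euler("xyz",[-90,0,yaw],degrees=True)
    return (R.inv().apply(np.array(P)-s["ee_pos"])/10).round(2),(R.inv()*T).as_rotvec(degrees=True).round(1)
E
python3 -c "
from h import *
print(calc([*pol(65,165.5),290],-14.5))"
```

```text
(array([ 40.36,  -7.65, -16.08]), array([ 0.1, -7.1, -0. ]))
```

```bash
python3 -m pendant '[{"delta_pos":[0,-4,0],"twist":[0,0,0],"grip":100},{"delta_pos":[0,-7.6,0],"twist":[0,0,0],"grip":100},{"delta_pos":[4,-7.6,-2],"twist":[0,0,0],"grip":100},{"delta_pos":[8,-7.6,-4],"twist":[0,0,0],"grip":100},{"delta_pos":[12,-7.6,-5],"twist":[0,0,0],"grip":100}]'; python3 -c "
from h import *
print(calc([*pol(65,165.5),290],-14.5))"
```

```text
time_s: 0.65
ee_pos: [305.4, 442.0, 290.2]
ee_rot: [-90.0, -0.0, -21.6]
force: [0.1, -0.0, 1.0]
gripper_width: 91.4
(array([ 28.26,   0.03, -10.99]), array([ 0. , -7.1,  0. ]))
```

```bash
python3 -m pendant '[{"delta_pos":[5,0,-1.5],"twist":[0,-1,0],"grip":100},{"delta_pos":[9,0,-3.5],"twist":[0,-3,0],"grip":100},{"delta_pos":[13,0,-5],"twist":[0,-5,0],"grip":100},{"delta_pos":[17.5,0,-7],"twist":[0,-7,0],"grip":100},{"delta_pos":[22,0,-8.8],"twist":[0,-7,0],"grip":100}]'; python3 -c "
from h import *
print(calc([*pol(65,165.5),290],-14.5))"
```

```text
time_s: 1.15
ee_pos: [478.1, 279.1, 289.8]
ee_rot: [-90.0, 0.0, -14.6]
force: [0.8, 1.1, 0.2]
gripper_width: 91.2
(array([ 5.9 , -0.02, -2.93]), array([ 0. , -0.1, -0. ]))
```

```bash
python3 -m pendant '[{"delta_pos":[3,0,-1.5],"twist":[0,0,0],"grip":100},{"delta_pos":[5.9,0,-2.9],"twist":[0,0,0],"grip":100},{"delta_pos":[5.9,0,-2.9],"twist":[0,0,0],"grip":100},{"delta_pos":[5.9,0,-2.9],"twist":[0,0,0],"grip":100},{"delta_pos":[5.9,0,-2.9],"twist":[0,0,0],"grip":100}]'; python3 -c "
from h import *
print(calc([*pol(65,165.5),290],-14.5))
z=snap('wrist','1');z=snap('side','1')
cv2.imwrite('pics/zs1.png',cv2.resize(z['p'][200:420,160:400,::-1],None,fx=2.7,fy=2.7))
"
```

```text
time_s: 1.65
ee_pos: [526.2, 238.4, 289.8]
ee_rot: [-90.0, 0.1, -14.6]
force: [0.3, -0.1, 0.3]
gripper_width: 91.1
(array([ 0.22, -0.02, -0.2 ]), array([-0. , -0.1, -0.1]))
```

View pics/wrist1.png

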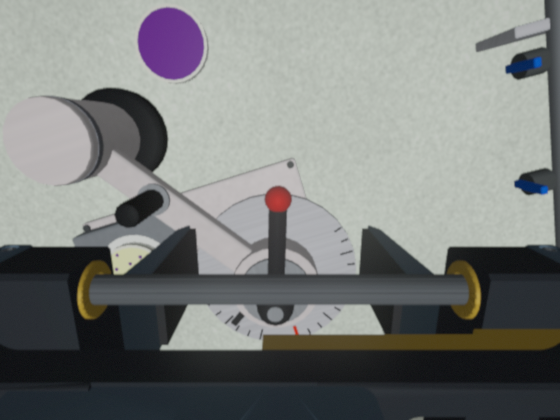

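View pics/zs1.png

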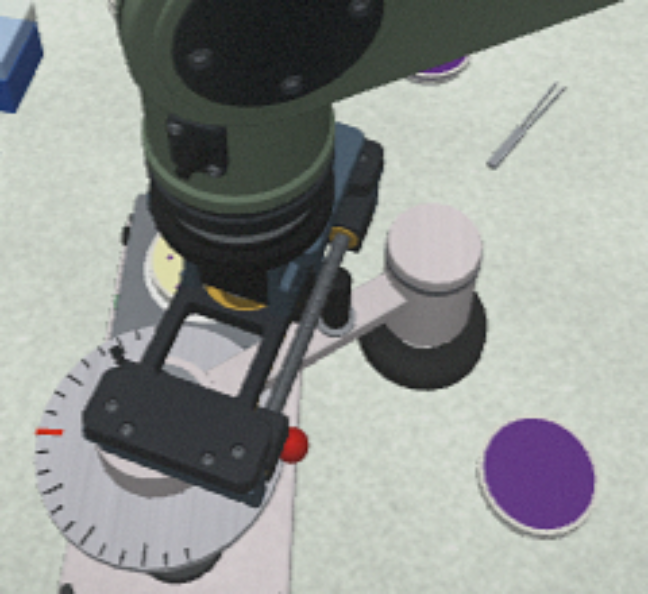

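```bash
python3 -c "
from h import *
z=load('pics/wrist1.npz');b=redblobs(z,(0,0,560,420));print(b)
z1=load('pics/side1.npz');print(redblobs(z1,(150,200,400,420)))
for h in(235,240,245):
  P=ray(z,*b[0][0],h)[:2];print(h,P,np.linalg.norm(P-C),np.degrees(np.arctan2(*(P-C)[::-1])))
u,v=map(int,b[0][0]);print(z['d'][v,u],z1['R'].shape)
q=np.array([(u-z['k'][2])/z['k'][0],(v-z['k'][3])/z['k'][1],1])*z['d'][v,u];print(z['R'].T@(q-z['t']))
print(calc([*pol(65,165.5),223],-14.5))
"
python3 -m pendant '[{"delta_pos":[0.2,2,-0.2],"twist":[0,0,0],"grip":35},{"delta_pos":[0.2,2,-0.2],"twist":[0,0,0],"grip":35},{"delta_pos":[0.2,2,-0.2],"twist":[0,0,0],"grip":35},{"delta_pos":[0.2,2,-0.2],"twist":[0,0,0],"grip":35},{"delta_pos":[0.2,2,-0.2],"twist":[0,0,0],"grip":35}]' 10
```

```text
[([277.7, 199.6], 463), ([295.5, 330.5], 18)]
[([178.0, 359.5], 18), ([268.8, 364.6], 96)]
235 [507.46040982 243.48531098] 86.59871508638452 163.98935182053174
240 [506.32574283 243.79518295] 87.77483780141 163.99921313140155
245 [505.19107584 244.10505492] 88.95096304780101 164.00881366658305
215.28656 (3, 3)
[503.57445048 244.06290412 249.87562808]
(array([ 0.24,  6.71, -0.23]), array([-0. , -0.1, -0. ]))
time_s: 2.25
ee_pos: [528.6, 235.8, 270.8]
ee_rot: [-89.9, -0.1, -14.6]
force: [-0.4, -0.1, 0.0]
gripper_width: 54.1
```

```bash
python3 -m pendant '[{"delta_pos":[0,0,0],"twist":[0,0,0],"grip":35},{"delta_pos":[0,0,0],"twist":[0,0,0],"grip":35},{"delta_pos":[0,2,0],"twist":[0,0,0],"grip":35},{"delta_pos":[0,4,0],"twist":[0,0,0],"grip":35},{"delta_pos":[0,4.6,0],"twist":[0,0,0],"grip":35}]'; python3 -m pendant '[{"delta_pos":[0,0,0],"twist":[0,0,0],"grip":30},{"delta_pos":[0,0,0],"twist":[0,0,0],"grip":30},{"delta_pos":[0,0,0],"twist":[0,0,0],"grip":30},{"delta_pos":[0,0,0],"twist":[0,0,0],"grip":30},{"delta_pos":[0,0,0],"twist":[0,0,0],"grip":30}]'; python3 -c "
from h import *
s=state();print(s['force'],s['torque'])
for a in (175,185,195,205,214,220,225): print(a,*calc([*pol(65,a),223],a-180))"
```

```text
time_s: 2.75
ee_pos: [527.4, 234.9, 222.0]
ee_rot: [-90.1, 0.2, -14.7]
force: [-0.1, -0.6, -0.6]
gripper_width: 31.9
time_s: 3.25
ee_pos: [528.6, 235.5, 224.5]
ee_rot: [-90.0, -0.0, -14.6]
force: [0.6, 0.0, 0.1]
gripper_width: 27.1
[0.57417317 0.00911216 0.13628076] [-0.0298292   0.02637496  0.01813415]
175 [-0.    0.15 -1.06] [-0.  -9.6  0.1]
185 [ 0.29  0.15 -2.15] [ -0.  -19.6   0.1]
195 [ 0.76  0.15 -3.18] [ -0.  -29.6   0.1]
205 [ 1.4   0.15 -4.11] [ -0.  -39.6   0.1]
214 [ 2.11  0.15 -4.85] [ -0.  -48.6   0.1]
220 [ 2.65  0.15 -5.27] [ -0.  -54.6   0.1]
225 [ 3.12  0.15 -5.58] [ -0.  -59.6   0.1]
```

```bash
python3 -m pendant '[{"delta_pos":[0,0,-0.5],"twist":[0,-5,0],"grip":30},{"delta_pos":[0,0,-1.05],"twist":[0,-9.6,0],"grip":30},{"delta_pos":[0.1,0,-1.4],"twist":[0,-13,0],"grip":30},{"delta_pos":[0.2,0,-1.8],"twist":[0,-16.5,0],"grip":30},{"delta_pos":[0.3,0,-2.15],"twist":[0,-19.6,0],"grip":30}]';  python3 -c "
from h import *
s=state();print(s['torque'])
for a in (190,195,200,205,210,214,218,220,225): print(a,*calc([*pol(65,a),223],a-180))"
```

```text
time_s: 3.75
ee_pos: [526.3, 215.0, 224.6]
ee_rot: [-89.8, -0.1, 5.1]
force: [0.7, 3.4, -0.0]
gripper_width: 27.5
[ 0.64734084 -0.06347353 -0.07052363]
190 [-0.02  0.16 -0.67] [-0.2 -4.9  0.1]
195 [ 0.05  0.16 -1.23] [-0.2 -9.9  0.1]
200 [ 0.17  0.16 -1.79] [ -0.2 -14.9   0.1]
205 [ 0.34  0.16 -2.33] [ -0.2 -19.9   0.1]
210 [ 0.56  0.16 -2.85] [ -0.2 -24.9   0.1]
214 [ 0.76  0.16 -3.26] [ -0.1 -28.9   0.2]
218 [ 1.    0.15 -3.64] [ -0.1 -32.9   0.2]
220 [ 1.12  0.15 -3.83] [ -0.1 -34.9   0.2]
225 [ 1.47  0.15 -4.28] [ -0.1 -39.9   0.2]
```

```bash
python3 -m pendant '[{"delta_pos":[0,0,-0.45],"twist":[0,-4,0],"grip":30},{"delta_pos":[0,0,-0.9],"twist":[0,-8,0],"grip":30},{"delta_pos":[0.1,0,-1.35],"twist":[0,-12,0],"grip":30},{"delta_pos":[0.2,0,-1.8],"twist":[0,-16,0],"grip":30},{"delta_pos":[0.35,0,-2.2],"twist":[0,-20,0],"grip":30}]';  python3 -c "
from h import *
s=state();print(s['torque'])
for a in (205,210,214,218,222,225): print(a,*calc([*pol(65,a),223],a-180))"
```

```text
time_s: 4.25
ee_pos: [531.4, 194.0, 225.2]
ee_rot: [-89.8, -0.2, 25.1]
force: [-1.2, 5.5, 3.4]
gripper_width: 27.2
[ 0.86018619  0.33901689 -0.0918897 ]
205 [-0.05  0.22 -0.18] [-0.2  0.1  0.2]
210 [-0.02  0.22 -0.75] [-0.2 -4.9  0.2]
214 [ 0.03  0.21 -1.2 ] [-0.2 -8.9  0.2]
218 [ 0.12  0.21 -1.65] [ -0.2 -12.9   0.2]
222 [ 0.24  0.21 -2.08] [ -0.2 -16.9   0.2]
225 [ 0.34  0.21 -2.41] [ -0.2 -19.9   0.2]
```

```bash
python3 -m pendant '[{"delta_pos":[0,0,-0.45],"twist":[0,-4,0],"grip":30},{"delta_pos":[0,0,-0.9],"twist":[0,-7,0],"grip":30},{"delta_pos":[0,0,-1.4],"twist":[0,-10,0],"grip":30},{"delta_pos":[0.1,0,-1.8],"twist":[0,-14,0],"grip":30},{"delta_pos":[0.25,0,-2.2],"twist":[0,-18,0],"grip":30}]';  python3 -c "
from h import *
s=state();print(s['torque'])
z=snap('side','2');print(redblobs(z,(150,200,400,420)))
cv2.imwrite('pics/zs2.png',cv2.resize(z['p'][200:420,160:400,::-1],None,fx=2.7,fy=2.7))
for a in (205,210,214,218,222,225): print(a,*calc([*pol(65,a),223],a-180))"
```

```text
time_s: 4.75
ee_pos: [543.0, 175.2, 225.3]
ee_rot: [-89.9, -0.2, 43.1]
force: [-1.3, 4.5, 4.0]
gripper_width: 27.5
[ 0.85735597  0.36770741 -0.08940285]
[([178.0, 359.5], 18)]
205 [0.35 0.22 2.08] [-0.1 18.2  0.2]
210 [0.2  0.22 1.53] [-0.1 13.2  0.2]
214 [0.11 0.22 1.09] [-0.1  9.2  0.2]
218 [0.05 0.22 0.64] [-0.1  5.2  0.2]
222 [0.03 0.22 0.19] [-0.1  1.2  0.2]
225 [ 0.03  0.22 -0.16] [-0.1 -1.8  0.2]
```

View pics/zs2.png

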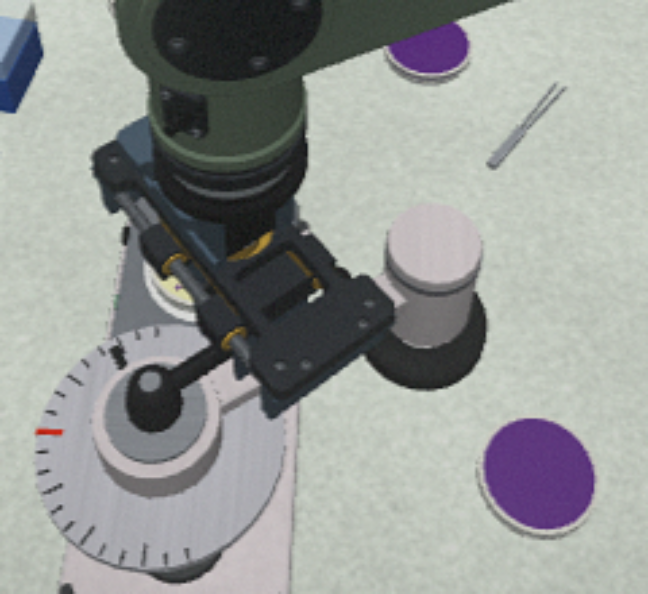

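```bash
python3 -m pendant '[{"delta_pos":[0,0,0.7],"twist":[0,0,0],"grip":30},{"delta_pos":[0,-2.5,0.7],"twist":[0,0,0],"grip":35},{"delta_pos":[0,-6,0.7],"twist":[0,8,0],"grip":40},{"delta_pos":[0,-7,0.7],"twist":[0,16,0],"grip":60},{"delta_pos":[0,-7,0.7],"twist":[0,24,0],"grip":60}]'; python3 -m pendant '[{"delta_pos":[0,0,0],"twist":[0,8.5,0],"grip":60},{"delta_pos":[0,0,0],"twist":[0,17,0],"grip":60},{"delta_pos":[0,0,0],"twist":[0,25.5,0],"grip":60},{"delta_pos":[0,0,0],"twist":[0,34,0],"grip":60},{"delta_pos":[0,0,0],"twist":[0,42.5,0],"grip":60}]' ; python3 -m pendant '[{"delta_pos":[0,0,0],"twist":[0,8.5,0],"grip":60},{"delta_pos":[0,0,0],"twist":[0,17,0],"grip":60},{"delta_pos":[0,0,0],"twist":[0,25.5,0],"grip":60},{"delta_pos":[0,0,0],"twist":[0,34,0],"grip":60},{"delta_pos":[0,0,0],"twist":[0,42.5,0],"grip":60}]';python3 -m pendant '[{"delta_pos":[0,0,0],"twist":[0,8.5,0],"grip":60},{"delta_pos":[0,0,0],"twist":[0,17,0],"grip":60},{"delta_pos":[0,0,0],"twist":[0,25.5,0],"grip":60},{"delta_pos":[0,0,0],"twist":[0,34,0],"grip":60},{"delta_pos":[0,0,0],"twist":[0,42.5,0],"grip":60}]'; python3 -c "
from h import *
print(calc([*pol(125,216.7),290],-143.3))
z=snap('side','3');print(redblobs(z,(150,200,400,420)))"
```

```text
time_s: 5.3
ee_pos: [538.5, 178.6, 296.2]
ee_rot: [-90.1, -0.2, 18.6]
force: [0.5, -0.3, -0.8]
gripper_width: 49.5
time_s: 5.8
ee_pos: [537.4, 178.2, 293.6]
ee_rot: [-90.1, 0.0, -24.0]
force: [0.0, -0.0, -0.9]
gripper_width: 55.1
time_s: 6.3
ee_pos: [537.4, 178.2, 293.6]
ee_rot: [-90.1, -0.1, -66.5]
force: [0.3, 0.0, 0.0]
gripper_width: 54.8
time_s: 6.8
ee_pos: [537.5, 178.2, 293.6]
ee_rot: [-90.0, -0.1, -109.0]
force: [-0.3, -0.1, 0.1]
gripper_width: 54.2
(array([ 4.68,  0.37, -3.36]), array([-0. , 34.3,  0.1]))
[([261.2, 314.1], 41), ([178.0, 359.5], 18)]
```

```bash
python3 -m pendant '[{"delta_pos":[1.5,0,-1],"twist":[0,8.5,0],"grip":60},{"delta_pos":[3,0,-2],"twist":[0,17,0],"grip":60},{"delta_pos":[4.7,0.3,-3.4],"twist":[0,25.5,0],"grip":60},{"delta_pos":[4.7,0.3,-3.4],"twist":[0,34.3,0],"grip":60},{"delta_pos":[4.7,0.3,-3.4],"twist":[0,34.3,0],"grip":60}]'; python3 -c "
from h import *
print(calc([*pol(125,216.7),216],-143.3))
z=snap('wrist','4')
z=snap('side','4');print(redblobs(z,(150,200,400,420)))
cv2.imwrite('pics/zs4.png',cv2.resize(z['p'][200:420,160:400,::-1],None,fx=2.7,fy=2.7))
z=snap('scene','4')
cv2.imwrite('pics/zc4.png',cv2.resize(z['p'][90:250,260:420,::-1],None,fx=3.7,fy=3.7))"
```

```text
time_s: 7.35
ee_pos: [490.1, 144.3, 291.0]
ee_rot: [-90.0, -0.0, -142.8]
force: [-0.2, -0.8, -0.1]
gripper_width: 54.5
(array([-0.07,  7.5 , -0.03]), array([-0. ,  0.5,  0. ]))
[([263.5, 314.5], 84), ([178.0, 359.5], 18)]
```

View pics/wrist4.png

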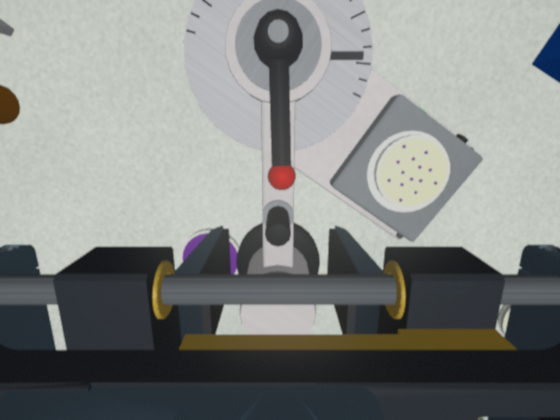

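View pics/zs4.png

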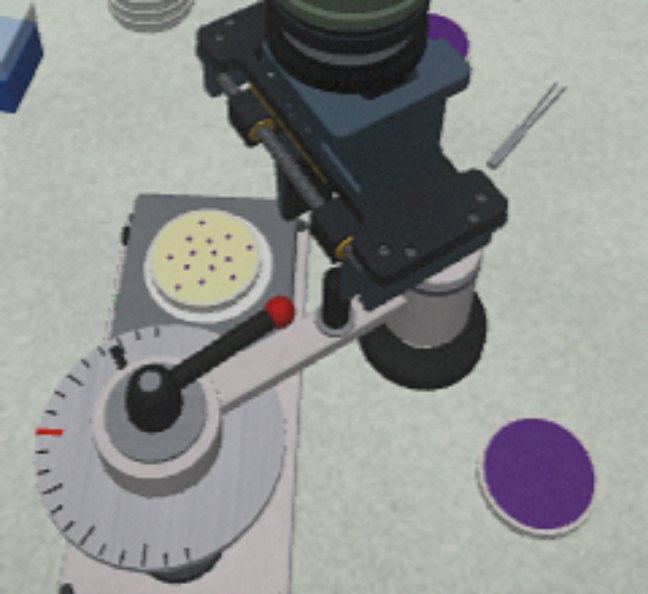

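View pics/zc4.png

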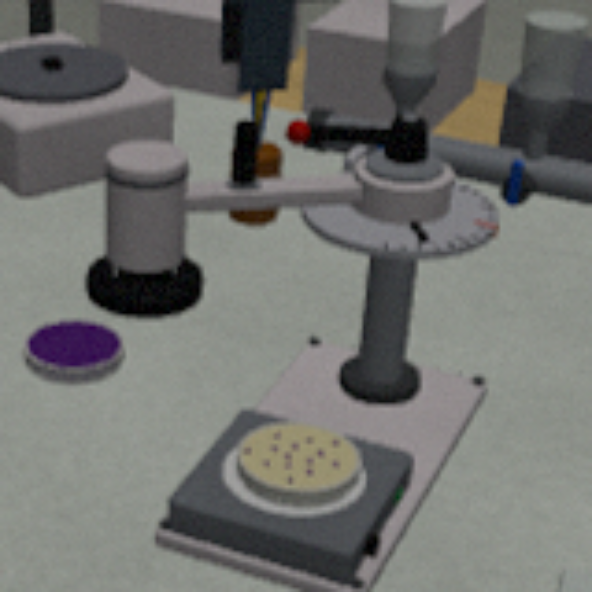

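```bash
python3 -m pendant '[{"delta_pos":[0,3,0],"twist":[0,0,0],"grip":60},{"delta_pos":[0,5,0],"twist":[0,0,0],"grip":60},{"delta_pos":[0,7,0],"twist":[0,0,0],"grip":60},{"delta_pos":[0,7.3,0],"twist":[0,0,0],"grip":60},{"delta_pos":[0,7.3,0],"twist":[0,0,0],"grip":30}]'; python3 -m pendant '[{"delta_pos":[0,0,0],"twist":[0,0,0],"grip":25},{"delta_pos":[0,0,0],"twist":[0,0,0],"grip":25},{"delta_pos":[0,0,0],"twist":[0,0,0],"grip":22},{"delta_pos":[0,0,0],"twist":[0,0,0],"grip":15},{"delta_pos":[0,0,0],"twist":[0,0,0],"grip":15}]' 10; python3 -m pendant '[{"delta_pos":[0,0,0],"twist":[0,0,0],"grip":15},{"delta_pos":[0,0,0],"twist":[0,0,0],"grip":15},{"delta_pos":[0,0,0],"twist":[0,0,0],"grip":15},{"delta_pos":[0,0,0],"twist":[0,0,0],"grip":15},{"delta_pos":[0,0,0],"twist":[0,0,0],"grip":15}]' 10
python3 -c "
from h import *
p=state()['ee_pos'][:2]-C;print(np.linalg.norm(p),np.degrees(np.arctan2(p[1],p[0]))%360)
for a in range(-143,-81,6): print(a,*calc([*pol(125,a),217],a))"
```

```text
time_s: 8.0
ee_pos: [490.9, 144.8, 217.7]
ee_rot: [-90.0, -0.1, -142.8]
force: [0.8, 0.7, 0.2]
gripper_width: 49.5
time_s: 8.5
ee_pos: [490.9, 145.0, 218.5]
ee_rot: [-90.0, 0.1, -142.8]
force: [-0.7, 0.9, 3.0]
gripper_width: 17.8
time_s: 9.0
ee_pos: [490.9, 144.9, 218.5]
ee_rot: [-90.0, 0.1, -142.8]
force: [-2.2, 1.7, 6.1]
gripper_width: 17.9
124.61938758136381 216.80575740928558
-143 [0.04 0.15 0.04] [ 0.   0.2 -0.1]
-137 [-0.03  0.15  1.35] [ 0.  -5.8 -0.1]
-131 [-0.23  0.15  2.64] [  0.  -11.8  -0.1]
-125 [-0.56  0.15  3.91] [  0.  -17.8  -0.1]
-119 [-1.03  0.15  5.13] [ -0.  -23.8  -0.1]
-113 [-1.62  0.15  6.3 ] [ -0.  -29.8  -0.1]
-107 [-2.33  0.15  7.4 ] [ -0.  -35.8  -0.1]
-101 [-3.15  0.15  8.41] [ -0.  -41.8  -0.1]
-95 [-4.07  0.15  9.34] [ -0.  -47.8  -0.1]
-89 [-5.09  0.15 10.17] [ -0.  -53.8  -0.1]
-83 [-6.18  0.15 10.88] [ -0.  -59.8  -0.1]
```

```bash
python3 -m pendant '[{"delta_pos":[0,0,0.2],"twist":[0,-1,0],"grip":15},{"delta_pos":[0,0,0.4],"twist":[0,-2,0],"grip":15},{"delta_pos":[0,0,0.65],"twist":[0,-3,0],"grip":15},{"delta_pos":[0,0,0.9],"twist":[0,-4,0],"grip":15},{"delta_pos":[0,0,1.1],"twist":[0,-5,0],"grip":15}]'
python3 -c "
from h import *
print(state()['torque'])
p=state()['ee_pos'][:2]-C;print(np.linalg.norm(p),np.degrees(np.arctan2(p[1],p[0])))
for a in range(-134,-116,3): print(a,*calc([*pol(125,a),217],a))"
```

```text
time_s: 9.5
ee_pos: [498.0, 136.5, 218.5]
ee_rot: [-90.0, 0.1, -137.8]
force: [-0.0, 3.6, 3.6]
gripper_width: 17.9
[0.45777676 0.22059539 0.01229522]
124.46511928504977 -138.12910752642026
-134 [0.03 0.15 0.9 ] [ 0.  -3.8 -0.1]
-131 [-0.03  0.15  1.55] [ 0.  -6.8 -0.1]
-128 [-0.13  0.15  2.2 ] [ 0.  -9.8 -0.1]
-125 [-0.26  0.15  2.84] [ -0.  -12.8  -0.1]
-122 [-0.42  0.15  3.48] [ -0.  -15.8  -0.1]
-119 [-0.61  0.15  4.1 ] [ -0.  -18.8  -0.1]
```

```bash
python3 -m pendant '[{"delta_pos":[0,0,0.7],"twist":[0,-3,0],"grip":15},{"delta_pos":[0,0,1.4],"twist":[0,-6,0],"grip":15},{"delta_pos":[-0.13,0,2.1],"twist":[0,-9.5,0],"grip":15},{"delta_pos":[-0.26,0,2.84],"twist":[0,-12.8,0],"grip":15},{"delta_pos":[-0.4,0,3.5],"twist":[0,-16,0],"grip":15}]'
python3 -c "
from h import *
print(state()['torque'])
p=state()['ee_pos'][:2]-C;print(np.linalg.norm(p),np.degrees(np.arctan2(p[1],p[0])))
for a in range(-119,-101,3): print(a,*calc([*pol(124.7,a),217],a))"
```

```text
time_s: 10.0
ee_pos: [525.0, 114.4, 218.5]
ee_rot: [-90.0, 0.3, -121.7]
force: [-0.5, 6.7, 5.0]
gripper_width: 17.6
[1.17836981 0.07233699 0.02736925]
124.03549296208118 -122.00826711992414
-119 [0.05 0.15 0.65] [ 0.  -2.7 -0.3]
-116 [0.01 0.15 1.31] [ 0.  -5.7 -0.3]
-113 [-0.08  0.15  1.95] [ 0.  -8.7 -0.3]
-110 [-0.19  0.15  2.6 ] [ -0.  -11.7  -0.3]
-107 [-0.34  0.15  3.23] [ -0.  -14.7  -0.3]
-104 [-0.52  0.15  3.86] [ -0.  -17.7  -0.3]
```

```bash
python3 -m pendant '[{"delta_pos":[0,0,0.65],"twist":[0,-3,0],"grip":15},{"delta_pos":[-0.05,0,1.3],"twist":[0,-6,0],"grip":15},{"delta_pos":[-0.13,0,1.95],"twist":[0,-9,0],"grip":15},{"delta_pos":[-0.25,0,2.6],"twist":[0,-12,0],"grip":15},{"delta_pos":[-0.4,0,3.25],"twist":[0,-15,0],"grip":15}]'
python3 -c "
from h import *
print(state()['torque'])
p=state()['ee_pos'][:2]-C;print(np.linalg.norm(p),np.degrees(np.arctan2(p[1],p[0])))
z=snap('side','5');z=snap('wrist','5')
cv2.imwrite('pics/zs5.png',cv2.resize(z['p'][200:420,160:400,::-1],None,fx=2.7,fy=2.7))
for a in (-105,-102,-99,-96,-93,-90,-88): print(a,*calc([*pol(124.4,a),217],a))"
```

```text
time_s: 10.5
ee_pos: [554.3, 101.6, 218.5]
ee_rot: [-90.0, 0.3, -106.7]
force: [-1.0, 9.5, 4.6]
gripper_width: 17.8
[1.45935054 0.25697053 0.01786302]
123.51273193505492 -107.16126374722168
-105 [0.08 0.15 0.31] [-0.2 -1.8 -0.3]
-102 [0.04 0.15 0.96] [-0.2 -4.8 -0.3]
-99 [-0.03  0.15  1.61] [-0.2 -7.8 -0.3]
-96 [-0.14  0.16  2.25] [ -0.2 -10.8  -0.3]
-93 [-0.27  0.16  2.89] [ -0.2 -13.8  -0.3]
-90 [-0.45  0.16  3.51] [ -0.2 -16.8  -0.3]
-88 [-0.58  0.16  3.93] [ -0.2 -18.8  -0.3]
```

View pics/wrist5.png

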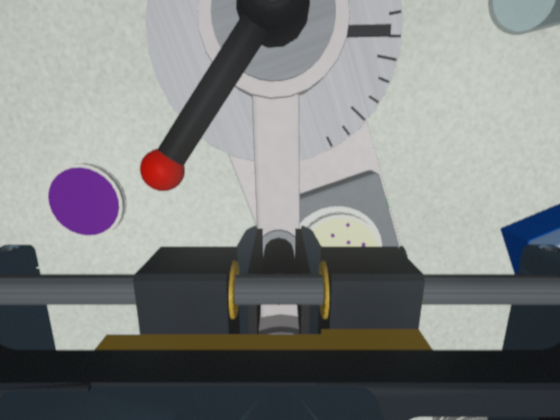

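View pics/side5.png

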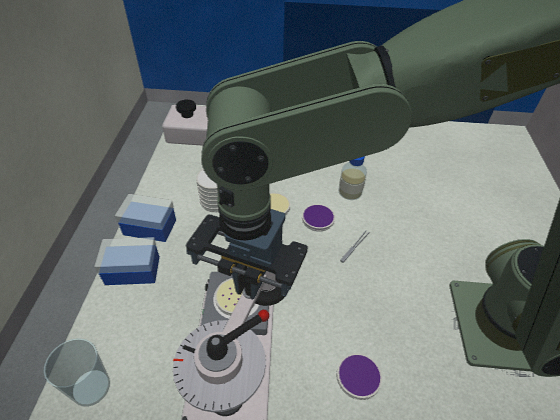

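```bash
python3 -m pendant '[{"delta_pos":[-0.1,0,0.65],"twist":[0,-3,0],"grip":15},{"delta_pos":[-0.2,0,1.3],"twist":[0,-6,0],"grip":15},{"delta_pos":[-0.3,0,1.95],"twist":[0,-9,0],"grip":15},{"delta_pos":[-0.4,0,2.5],"twist":[0,-12,0],"grip":15},{"delta_pos":[-0.55,0,3.1],"twist":[0,-14.7,0],"grip":15}]'
python3 -c "
from h import *
print(state()['torque'])
p=state()['ee_pos'][:2]-C;print(np.linalg.norm(p),np.degrees(np.arctan2(p[1],p[0])))
z=snap('side','6');
cv2.imwrite('pics/zs6.png',cv2.resize(z['p'][310:400,160:290,::-1],None,fx=6,fy=6,interpolation=cv2.INTER_CUBIC))
for a in (-93,-90,-88,-87,-86,-85,-84): print(a,*calc([*pol(123.5,a),217],a))"
```

```text
time_s: 11.1
ee_pos: [584.8, 96.6, 218.5]
ee_rot: [-90.0, 0.2, -92.0]
force: [-3.4, 5.1, 5.8]
gripper_width: 17.8
[ 0.8795383   0.54080922 -0.06010653]
123.1009876464687 -92.72797189119376
-93 [ 0.05  0.15 -0.21] [-0.1  1.1 -0.2]
-90 [0.04 0.15 0.44] [-0.1 -1.9 -0.2]
-88 [0.02 0.15 0.87] [-0.1 -3.9 -0.2]
-87 [0.   0.15 1.09] [-0.1 -4.9 -0.2]
-86 [-0.02  0.15  1.3 ] [-0.1 -5.9 -0.2]
-85 [-0.04  0.15  1.51] [-0.1 -6.9 -0.2]
-84 [-0.07  0.16  1.73] [-0.1 -7.9 -0.2]
```

View pics/zs6.png

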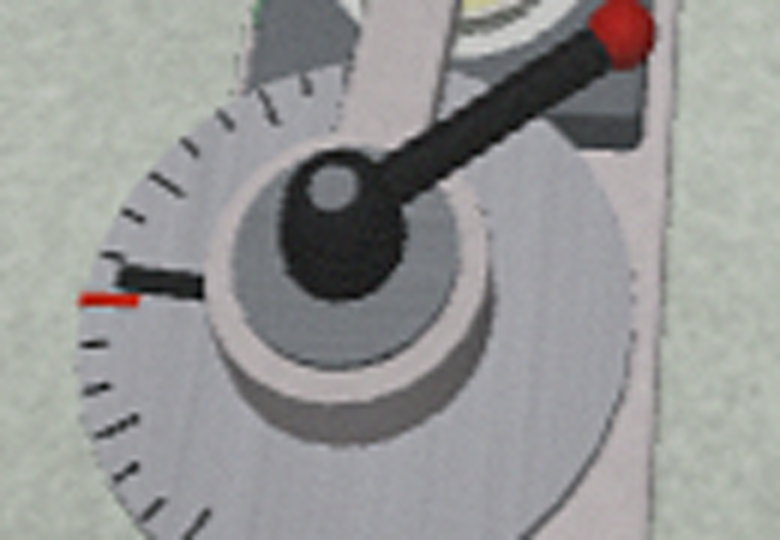

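```bash
python3 -c "
from h import *
z=load('pics/side6.npz')
m=ray(z,178.0,359.5,180)[:2]
for h in (180,183,186):
  t=ray(z,160+122/6,310+278/6,h)[:2]; q=ray(z,160+200/6,310+287/6,h)[:2]
  an=lambda v:np.degrees(np.arctan2(v[1],v[0]))
  print(h,t,an(t-C),np.linalg.norm(t-C),an(q-C),'mark',an(m-C), 'line',an(t-q))
"
```

```text
180 [654.36710523 217.9660422 ] -1.4701208692607117 63.68806879445275 -1.618094821209742 mark 3.4589305764223335 line -1.1873450981878346
183 [653.58333314 219.24170646] -0.326453522885438 62.88435386588373 0.12969870368174008 mark 3.4589305764223335 line -1.1873450981878075
186 [652.79956105 220.51737072] 0.8463449082870267 62.106336645102594 1.9365669549302829 mark 3.4589305764223335 line -1.1873450981877927
```

```bash
python3 -m pendant '[{"delta_pos":[0,0,0.2],"twist":[0,-1,0],"grip":15},{"delta_pos":[0,0,0.4],"twist":[0,-2,0],"grip":15},{"delta_pos":[0,0,0.6],"twist":[0,-3,0],"grip":15},{"delta_pos":[-0.05,0,0.8],"twist":[0,-4,0],"grip":15},{"delta_pos":[-0.1,0,1],"twist":[0,-5,0],"grip":15}]'
python3 -m pendant '[{"delta_pos":[0,0,0],"twist":[0,0,0],"grip":15},{"delta_pos":[0,0,0],"twist":[0,0,0],"grip":50},{"delta_pos":[0,0,0],"twist":[0,0,0],"grip":50},{"delta_pos":[0,0,0],"twist":[0,0,0],"grip":50},{"delta_pos":[0,0,0],"twist":[0,0,0],"grip":50}]'
python3 -c "
from h import *
p=state()['ee_pos'][:2]-C;print(np.linalg.norm(p),np.degrees(np.arctan2(p[1],p[0])))
z=snap('side','7');z=snap('wrist','7')
"
```

```text
time_s: 11.65
ee_pos: [594.9, 96.8, 218.5]
ee_rot: [-90.0, 0.1, -87.1]
force: [-1.6, 3.6, 5.9]
gripper_width: 17.9
time_s: 12.15
ee_pos: [594.8, 95.5, 217.5]
ee_rot: [-90.0, -0.0, -87.2]
force: [0.8, -0.2, -1.0]
gripper_width: 44.5
124.19814649639495 -88.09624368665294
```

View pics/wrist7.png

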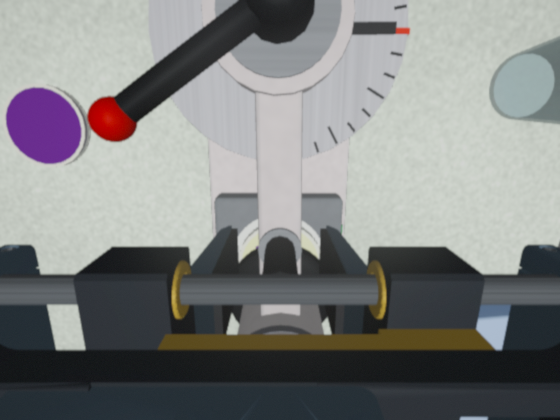

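```bash
python3 -c "
from h import *
z=load('pics/wrist7.npz');cv2.imwrite('pics/zw7.png',cv2.resize(z['p'][0:80,330:430,::-1],None,fx=7,fy=7,interpolation=cv2.INTER_CUBIC))
print('cam',-z['R'].T@z['t'],redblobs(z,(0,0,560,420)))
z=load('pics/side7.npz');cv2.imwrite('pics/zs7.png',cv2.resize(z['p'][330:390,160:240,::-1],None,fx=8,fy=8,interpolation=cv2.INTER_CUBIC))
"
```

```text
cam [591.61877676 168.71362376 387.3165499 ] [([402.1, 30.2], 64), ([109.8, 120.0], 1452)]
```

View pics/zw7.png

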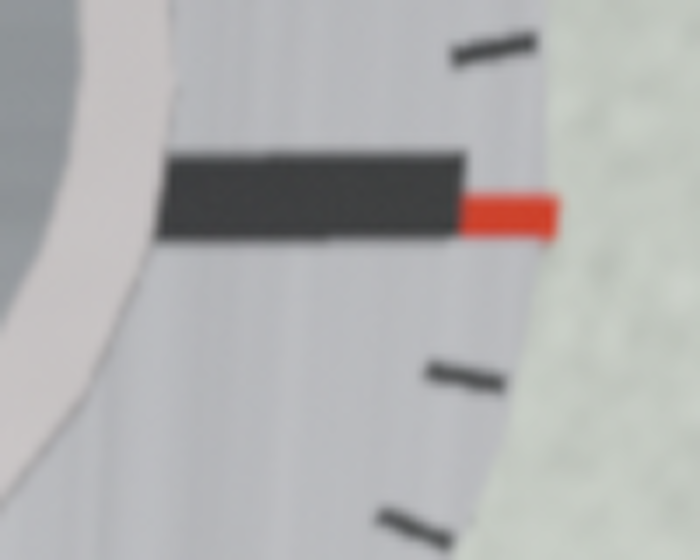

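View pics/zs7.png

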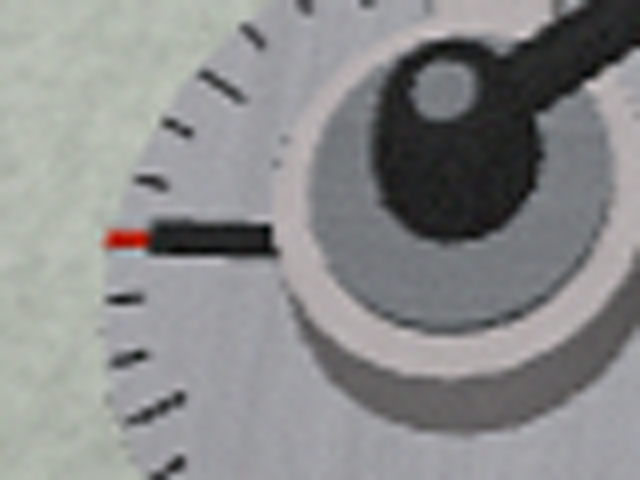

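```bash
python3 -m pendant '[{"delta_pos":[0,-3,0],"twist":[0,0,0],"grip":50},{"delta_pos":[0,-6,0],"twist":[0,0,0],"grip":50},{"delta_pos":[-2,-7,2.5],"twist":[0,0,0],"grip":50},{"delta_pos":[-5,-7,5.5],"twist":[0,0,0],"grip":50},{"delta_pos":[-5.4,-7,6.5],"twist":[0,0,0],"grip":50}]'
python3 -m pendant '[{"delta_pos":[0,0,0],"twist":[0,0,0],"grip":50},{"delta_pos":[0,0,0],"twist":[0,0,0],"grip":50},{"delta_pos":[0,0,0],"twist":[0,0,0],"grip":50},{"delta_pos":[0,0,0],"twist":[0,0,0],"grip":50},{"delta_pos":[0,0,0],"twist":[0,0,0],"grip":50}]'
python3 -c "
from h import *
z=snap('wrist','8')
print('cam',-z['R'].T@z['t'],redblobs(z,(0,0,560,420)))
"
```

```text
time_s: 12.75
ee_pos: [659.1, 155.8, 287.7]
ee_rot: [-89.9, 0.1, -87.0]
force: [0.1, -0.9, 0.3]
gripper_width: 45.4
time_s: 13.25
ee_pos: [656.8, 152.4, 288.5]
ee_rot: [-90.0, 0.0, -87.2]
force: [0.1, -0.5, 0.8]
gripper_width: 45.5
cam [653.40845206 225.53989075 458.21966985] [([286.0, 124.6], 20), ([76.3, 204.1], 499)]
```

View pics/wrist8.png

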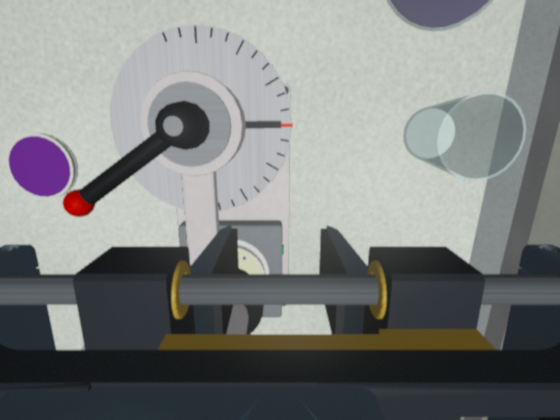

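```bash
python3 -c "
from h import *
z=load('pics/wrist8.npz');cv2.imwrite('pics/zw8.png',cv2.resize(z['p'][95:155,220:310,::-1],None,fx=8,fy=8,interpolation=cv2.INTER_CUBIC))
p=z['p'].astype(int);dark=p.sum(2)<200
for u in range(246,282,4):
  r=np.where(dark[110:140,u])[0]+110;print(u,r)
m=(p[:,:,0]>90)&(p[:,:,0]>1.7*p[:,:,1]);ys,xs=np.where(m[100:150,270:300]);print(sorted(set(zip((xs+270).tolist(),(ys+100).tolist()))))
for v in (125.0,):
  print(ray(z,288,124.6,180),ray(z,275,124.5,184))
"
```

```text
246 []
250 []
254 []
258 []
262 []
266 []
270 []
274 []
278 []
[(281, 124), (281, 125), (281, 126), (282, 124), (282, 125), (282, 126), (283, 124), (283, 125), (283, 126), (284, 124), (284, 125), (284, 126), (285, 124), (285, 125), (285, 126), (286, 124), (286, 125), (286, 126), (287, 124), (287, 125), (287, 126), (288, 124), (288, 125), (288, 126), (289, 124), (289, 125), (289, 126), (290, 124), (290, 125), (290, 126), (291, 124), (291, 125), (291, 126)]
[661.43732576 223.8323217  180.        ] [650.74520131 223.41747385 184.        ]
```

View pics/zw8.png

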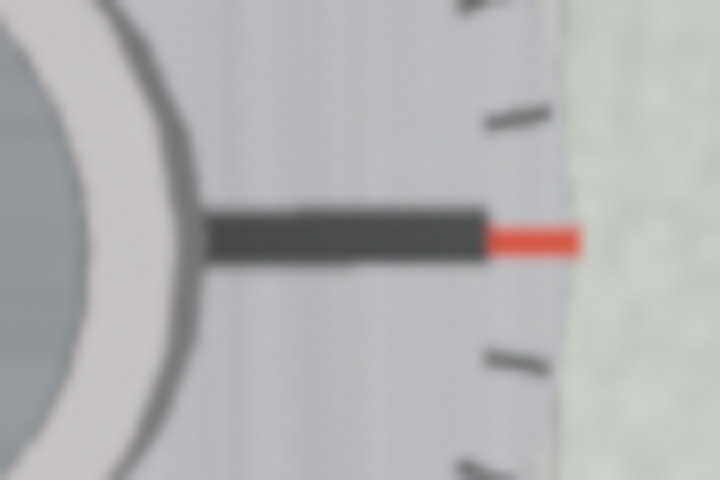

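```bash
python3 -c "
from h import *
z=load('pics/wrist8.npz')
P=ray(z,76.3,204.1,243)[:2];print(P,np.linalg.norm(P-C),np.degrees(np.arctan2(*(P-C)[::-1]))%360)
z=load('pics/wrist7.npz')
P=ray(z,109.8,120,243)[:2];print(P,np.linalg.norm(P-C),np.degrees(np.arctan2(*(P-C)[::-1]))%360)
print(calc([*pol(65,216.5),290],36.5))
"
```

```text
[518.73075402 164.88709864] 90.40505484484258 217.24304575433865
[519.49890357 165.90484024] 89.17828386897374 217.0211839171721
(array([ -3.42,  -0.16, -11.69]), array([  -0. , -123.7,    0. ]))
```

```bash
python3 -m pendant '[{"delta_pos":[-1,0,-3],"twist":[0,-8.5,0],"grip":45},{"delta_pos":[-2,0,-6],"twist":[0,-17,0],"grip":45},{"delta_pos":[-3,0,-9],"twist":[0,-25.5,0],"grip":45},{"delta_pos":[-3.4,0,-11.7],"twist":[0,-34,0],"grip":45},{"delta_pos":[-3.4,0,-11.7],"twist":[0,-42.5,0],"grip":45}]'
python3 -m pendant '[{"delta_pos":[0,0,0],"twist":[0,-8.5,0],"grip":45},{"delta_pos":[0,0,0],"twist":[0,-17,0],"grip":45},{"delta_pos":[0,0,0],"twist":[0,-25.5,0],"grip":45},{"delta_pos":[0,0,0],"twist":[0,-34,0],"grip":45},{"delta_pos":[0,0,0],"twist":[0,-42.5,0],"grip":45}]'
python3 -m pendant '[{"delta_pos":[0,0,0],"twist":[0,-8.5,0],"grip":45},{"delta_pos":[0,0,0],"twist":[0,-17,0],"grip":45},{"delta_pos":[0,0,0],"twist":[0,-25.5,0],"grip":45},{"delta_pos":[0,0,0],"twist":[0,-34,0],"grip":45},{"delta_pos":[0,0,0],"twist":[0,-39,0],"grip":45}]'
python3 -c "
from h import *
z=snap('wrist','9')
b=redblobs(z,(0,0,560,420));print(b,np.degrees(np.arctan2(*(ray(z,*b[0][0],243)[:2]-C)[::-1]))%360)
print(calc([*pol(65,217),223],37))
"
```

```text
time_s: 13.8
ee_pos: [535.3, 181.3, 289.0]
ee_rot: [-90.0, 0.0, -44.2]
force: [1.0, -0.3, 0.4]
gripper_width: 41.3
time_s: 14.3
ee_pos: [538.4, 180.9, 288.2]
ee_rot: [-90.0, -0.0, -1.8]
force: [0.3, 0.6, 0.8]
gripper_width: 41.3
time_s: 14.8
ee_pos: [538.5, 180.9, 288.2]
ee_rot: [-90.0, -0.0, 37.1]
force: [-1.2, 0.0, 0.1]
gripper_width: 41.1
[([275.8, 198.7], 492), ([237.8, 326.9], 12)] 217.6022182984548
(array([-0.01,  6.52, -0.05]), array([0. , 0.2, 0. ]))
```

View pics/wrist9.png

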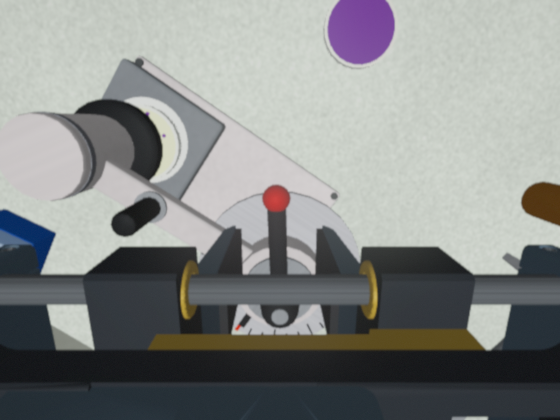

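```bash
python3 -m pendant '[{"delta_pos":[0,2,0],"twist":[0,0,0],"grip":40},{"delta_pos":[0,4,0],"twist":[0,0,0],"grip":35},{"delta_pos":[0,6,0],"twist":[0,0,0],"grip":35},{"delta_pos":[0,6.5,0],"twist":[0,0,0],"grip":30},{"delta_pos":[0,6.5,0],"twist":[0,0,0],"grip":30}]'
python3 -m pendant '[{"delta_pos":[0,0,0],"twist":[0,0,0],"grip":30},{"delta_pos":[0,0,0],"twist":[0,0,0],"grip":30},{"delta_pos":[0,0,0],"twist":[0,0,0],"grip":30},{"delta_pos":[0,0,0],"twist":[0,0,0],"grip":30},{"delta_pos":[0,0,0],"twist":[0,0,0],"grip":30}]'
python3 -c "
from h import *
s=state();print(s['force'],s['torque'])
for a in (212,207,202,197,192,187,182): print(a,*calc([*pol(65,a),223],a-180))"
```

```text
time_s: 15.35
ee_pos: [538.3, 180.9, 222.6]
ee_rot: [-90.0, 0.1, 36.8]
force: [0.8, 0.4, 0.7]
gripper_width: 27.3
time_s: 15.85
ee_pos: [538.8, 181.2, 223.2]
ee_rot: [-90.0, -0.0, 36.9]
force: [-0.2, 0.9, -0.4]
gripper_width: 27.3
[-0.24607285  0.86433935 -0.41269105] [0.04883892 0.07523425 0.03092302]
212 [-0.01  0.02  0.51] [0.  4.9 0. ]
207 [0.06 0.02 1.07] [0.  9.9 0. ]
202 [0.18 0.02 1.63] [ 0.  14.9  0. ]
197 [0.35 0.02 2.17] [-0.  19.9  0. ]
192 [0.56 0.02 2.69] [-0.  24.9  0. ]
187 [0.82 0.02 3.2 ] [-0.  29.9  0. ]
182 [1.13 0.02 3.68] [-0.  34.9  0. ]
```

```bash
python3 -m pendant '[{"delta_pos":[0,0,0.5],"twist":[0,5,0],"grip":30},{"delta_pos":[0,0,0.9],"twist":[0,8.5,0],"grip":30},{"delta_pos":[0.1,0,1.25],"twist":[0,12,0],"grip":30},{"delta_pos":[0.2,0,1.65],"twist":[0,15,0],"grip":30},{"delta_pos":[0.3,0,2],"twist":[0,18,0],"grip":30}]'
cat > q.py <<'E'
from h import *
import sys
s=state();f=s['force'];a=s['ee_rot'][2]+180
t=np.array([-np.sin(np.radians(a)),np.cos(np.radians(a))]); r=np.array([np.cos(np.radians(a)),np.sin(np.radians(a))])
p=s['ee_pos'][:2]-C
print('yaw-angle',round(a,1),'pos',round(np.linalg.norm(p),1),round(np.degrees(np.arctan2(*p[::-1]))%360,1),'Ftan',round(f[:2]@t,2),'Frad',round(f[:2]@r,2),'Fz',round(f[2],2),'tau',s['torque'].round(3))
a0=np.degrees(np.arctan2(*p[::-1]))%360
for k in range(0,int(sys.argv[1]),3): print(round(a0-k,1),*calc([*pol(65,a0-k),223],a0-k-180,s))
E
python3 q.py 20
```

```text
time_s: 16.35
ee_pos: [529.7, 197.7, 222.7]
ee_rot: [-90.2, -0.0, 18.7]
force: [2.6, -4.0, -1.8]
gripper_width: 27.4
yaw-angle 198.7 pos 64.8 199.8 Ftan 4.6 Frad -1.2 Fz -1.83 tau [-0.546 -0.404  0.091]
199.8 [-0.02 -0.03 -0.  ] [ 0.2 -1.   0. ]
196.8 [-0.01 -0.04  0.34] [0.2 2.  0. ]
193.8 [ 0.01 -0.04  0.68] [0.2 5.  0. ]
190.8 [ 0.05 -0.04  1.02] [0.2 8.  0. ]
187.8 [ 0.1  -0.04  1.35] [ 0.2 11.   0. ]
184.8 [ 0.18 -0.04  1.69] [ 0.2 14.   0. ]
181.8 [ 0.27 -0.04  2.01] [ 0.2 17.   0. ]
```

```bash
python3 -m pendant '[{"delta_pos":[0,0,0.35],"twist":[0,3,0],"grip":30},{"delta_pos":[0,0,0.7],"twist":[0,6,0],"grip":30},{"delta_pos":[0.05,0,1.05],"twist":[0,9,0],"grip":30},{"delta_pos":[0.12,0,1.4],"twist":[0,12,0],"grip":30},{"delta_pos":[0.18,0,1.7],"twist":[0,14,0],"grip":30}]'
python3 q.py 20
```

```text
time_s: 16.85
ee_pos: [525.7, 214.1, 222.2]
ee_rot: [-90.2, -0.0, 4.8]
force: [2.3, -4.2, -3.4]
gripper_width: 27.6
yaw-angle 184.8 pos 65.2 184.8 Ftan 4.35 Frad -1.98 Fz -3.36 tau [-0.603 -0.428  0.056]
184.8 [ 0.02 -0.08 -0.  ] [ 0.2 -0.   0. ]
181.8 [ 0.03 -0.08  0.34] [0.2 3.  0. ]
178.8 [ 0.06 -0.08  0.68] [0.2 6.  0. ]
175.8 [ 0.1  -0.08  1.02] [0.2 9.  0. ]
172.8 [ 0.16 -0.08  1.35] [ 0.2 12.   0. ]
169.8 [ 0.24 -0.09  1.68] [ 0.2 15.   0. ]
166.8 [ 0.34 -0.09  2.01] [ 0.2 18.   0. ]
```

```bash
python3 -m pendant '[{"delta_pos":[0,0,0.23],"twist":[0,2,0],"grip":30},{"delta_pos":[0,0,0.45],"twist":[0,4,0],"grip":30},{"delta_pos":[0,0,0.68],"twist":[0,6,0],"grip":30},{"delta_pos":[0.05,0,0.9],"twist":[0,8,0],"grip":30},{"delta_pos":[0.08,0,1.1],"twist":[0,10,0],"grip":30}]'
python3 q.py 20
```

```text
time_s: 17.35
ee_pos: [525.6, 224.9, 222.0]
ee_rot: [-90.2, -0.0, -5.2]
force: [2.5, -4.7, -4.8]
gripper_width: 27.5
yaw-angle 174.8 pos 65.3 175.4 Ftan 4.45 Frad -2.92 Fz -4.77 tau [-0.656 -0.486  0.117]
175.4 [ 0.03 -0.1  -0.  ] [ 0.2 -0.6  0. ]
172.4 [ 0.03 -0.1   0.34] [0.2 2.4 0. ]
169.4 [ 0.06 -0.1   0.68] [0.2 5.4 0. ]
166.4 [ 0.1  -0.1   1.02] [0.2 8.4 0.1]
163.4 [ 0.16 -0.1   1.35] [ 0.2 11.4  0.1]
160.4 [ 0.23 -0.1   1.68] [ 0.2 14.4  0.1]
157.4 [ 0.33 -0.1   2.01] [ 0.2 17.4  0.1]
```

```bash
python3 -m pendant '[{"delta_pos":[0,0,0.2],"twist":[0,1.5,0],"grip":30},{"delta_pos":[0,0,0.38],"twist":[0,3,0],"grip":30},{"delta_pos":[0,0,0.55],"twist":[0,4.5,0],"grip":30},{"delta_pos":[0.05,0,0.75],"twist":[0,6,0],"grip":30},{"delta_pos":[0.08,0,0.9],"twist":[0,7.5,0],"grip":30}]'
python3 q.py 12
```

```text
time_s: 17.85
ee_pos: [526.9, 233.0, 221.7]
ee_rot: [-90.3, -0.0, -12.7]
force: [0.8, -6.2, -4.7]
gripper_width: 27.7
yaw-angle 167.3 pos 65.2 168.1 Ftan 5.83 Frad -2.1 Fz -4.67 tau [-0.985 -0.423  0.085]
168.1 [ 0.02 -0.13 -0.  ] [ 0.3 -0.8  0. ]
165.1 [ 0.03 -0.13  0.34] [0.3 2.2 0. ]
162.1 [ 0.05 -0.13  0.68] [0.3 5.2 0. ]
159.1 [ 0.09 -0.14  1.02] [0.3 8.2 0. ]
```

```bash
python3 -m pendant '[{"delta_pos":[0,0,0.15],"twist":[0,1.2,0],"grip":30},{"delta_pos":[0,0,0.3],"twist":[0,2.5,0],"grip":30},{"delta_pos":[0,0,0.45],"twist":[0,4,0],"grip":30},{"delta_pos":[0,0,0.57],"twist":[0,5,0],"grip":30},{"delta_pos":[0.03,0,0.7],"twist":[0,6,0],"grip":30}]'
python3 q.py 12
```

```text
time_s: 18.35
ee_pos: [528.6, 239.1, 221.5]
ee_rot: [-90.4, -0.0, -18.7]
force: [1.7, -8.0, -4.3]
gripper_width: 27.7
yaw-angle 161.3 pos 65.1 162.6 Ftan 6.99 Frad -4.19 Fz -4.29 tau [-1.254 -0.352  0.14 ]
162.6 [ 0.01 -0.15 -0.  ] [ 0.4 -1.2  0. ]
159.6 [ 0.02 -0.16  0.34] [0.4 1.8 0.1]
156.6 [ 0.04 -0.16  0.68] [0.4 4.8 0.1]
153.6 [ 0.07 -0.16  1.02] [0.4 7.8 0.1]
```

```bash
python3 -m pendant '[{"delta_pos":[0,0,0.15],"twist":[0,1.2,0],"grip":30},{"delta_pos":[0,0,0.3],"twist":[0,2.5,0],"grip":30},{"delta_pos":[0,0,0.45],"twist":[0,4,0],"grip":30},{"delta_pos":[0,0,0.57],"twist":[0,5,0],"grip":30},{"delta_pos":[0.03,0,0.7],"twist":[0,6,0],"grip":30}]'
python3 q.py 9
```

```text
time_s: 18.85
ee_pos: [530.8, 245.0, 221.3]
ee_rot: [-90.5, -0.1, -24.7]
force: [1.3, -8.5, -4.5]
gripper_width: 27.5
yaw-angle 155.3 pos 65.0 157.0 Ftan 7.13 Frad -4.73 Fz -4.51 tau [-1.453 -0.303  0.225]
157.0 [ 0.   -0.17 -0.  ] [ 0.5 -1.7  0.1]
154.0 [ 0.   -0.18  0.34] [0.5 1.3 0.1]
151.0 [ 0.02 -0.18  0.68] [0.5 4.3 0.1]
```

```bash
python3 -m pendant '[{"delta_pos":[0,0,0.12],"twist":[0,0,0],"grip":30},{"delta_pos":[0,0,0.24],"twist":[0,0.5,0],"grip":30},{"delta_pos":[0,0,0.36],"twist":[0,1,0],"grip":30},{"delta_pos":[0,0,0.48],"twist":[0,1.5,0],"grip":30},{"delta_pos":[0,0,0.6],"twist":[0,2,0],"grip":30}]'
python3 q.py 9
```

```text
time_s: 19.35
ee_pos: [532.7, 250.0, 221.0]
ee_rot: [-90.6, -0.0, -26.6]
force: [-1.3, -10.3, -4.6]
gripper_width: 26.9
yaw-angle 153.4 pos 65.5 152.4 Ftan 9.74 Frad -3.46 Fz -4.65 tau [-1.599 -0.136  0.177]
152.4 [ 0.05 -0.2  -0.  ] [0.6 1.  0. ]
149.4 [ 0.06 -0.2   0.34] [0.6 4.  0.1]
146.4 [ 0.1  -0.21  0.68] [0.6 7.  0.1]
```

```bash
python3 -m pendant '[{"delta_pos":[0,0,-0.4],"twist":[0,0,0],"grip":30},{"delta_pos":[0,0,-0.8],"twist":[0,0,0],"grip":35},{"delta_pos":[0,0,-0.8],"twist":[0,0,0],"grip":40},{"delta_pos":[0,-1,-0.8],"twist":[0,0,0],"grip":45},{"delta_pos":[0,-3,-0.8],"twist":[0,0,0],"grip":45}]'
python3 q.py 3
```

```text
time_s: 19.85
ee_pos: [529.3, 247.2, 252.7]
ee_rot: [-90.1, 0.1, -26.6]
force: [0.5, 0.7, 0.1]
gripper_width: 40.7
yaw-angle 153.4 pos 67.3 155.8 Ftan -0.85 Frad -0.11 Fz 0.07 tau [-0.007 -0.02   0.   ]
155.8 [0.24 2.97 0.01] [ 0.1 -2.4 -0.1]
```

```bash
python3 -c "
from h import *
print(calc([722,191,290],-26.6))"
```

```text
(array([19.74, -3.77,  3.61]), array([ 0.1, -0. , -0.1]))
```

```bash
python3 -m pendant '[{"delta_pos":[0,-3,0],"twist":[0,0,0],"grip":45},{"delta_pos":[4,-4,0.8],"twist":[0,0,0],"grip":45},{"delta_pos":[8.5,-4,1.6],"twist":[0,0,0],"grip":45},{"delta_pos":[13,-4,2.4],"twist":[0,0,0],"grip":45},{"delta_pos":[17,-4,3.2],"twist":[0,0,0],"grip":45}]'
python3 -m pendant '[{"delta_pos":[2.7,0,0.4],"twist":[0,0,0],"grip":45},{"delta_pos":[2.7,0,0.4],"twist":[0,0,0],"grip":45},{"delta_pos":[2.7,0,0.4],"twist":[0,0,0],"grip":45},{"delta_pos":[2.7,0,0.4],"twist":[0,0,0],"grip":45},{"delta_pos":[2.7,0,0.4],"twist":[0,0,0],"grip":45}]'
python3 -c "
from h import *
z=snap('wrist','10');print(-z['R'].T@z['t'],redblobs(z,(0,0,560,420)))
R=redblobs(z,(0,0,560,420))
u,v=[int(x) for x in R[0][0]] 
snap('side','10');snap('scene','10')"
```

```text
time_s: 20.35
ee_pos: [698.2, 199.3, 294.4]
ee_rot: [-89.9, -0.1, -26.6]
force: [-0.2, 0.2, 0.5]
gripper_width: 40.9
time_s: 20.85
ee_pos: [721.2, 191.8, 294.2]
ee_rot: [-89.9, -0.0, -26.6]
force: [-0.3, 0.3, -0.9]
gripper_width: 40.9
[656.51127778 224.85118492 463.94776669] [([278.6, 126.1], 21), ([557.4, 218.2], 92)]
```

View pics/wrist10.png

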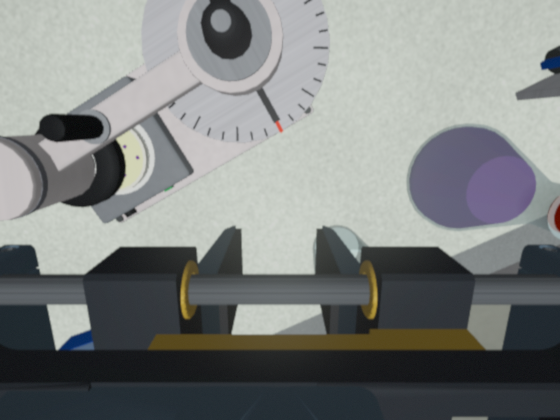

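View pics/side10.png

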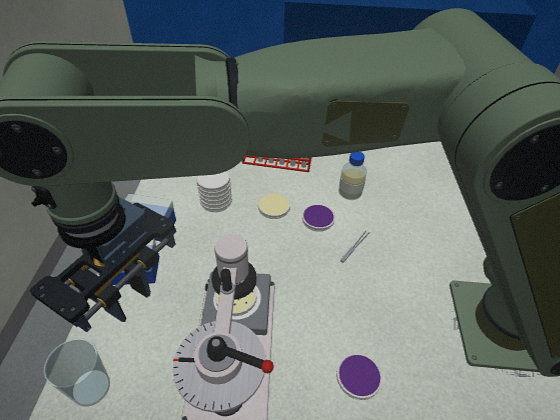

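```bash
python3 -c "
from h import *
for n in ('0','10'):
  z=load(f'pics/side{n}.npz');b=redblobs(z,(150,300,350,420));print(b)
  P=ray(z,*b[1][0],243)[:2];print(P,np.degrees(np.arctan2(*(P-C)[::-1])))
z=load('pics/wrist10.npz')
cv2.imwrite('pics/zw10.png',cv2.resize(z['p'][75:145,240:310,::-1],None,fx=8,fy=8,interpolation=cv2.INTER_CUBIC))"
```

```text
[([178.0, 359.5], 18), ([267.6, 363.6], 99)]
[506.70789118 243.28469342] 164.2522313560084
[([176.0, 359.5], 10), ([266.9, 365.7], 112)]
[507.40192836 246.53363984] 162.08187921324824
```

View pics/zw10.png

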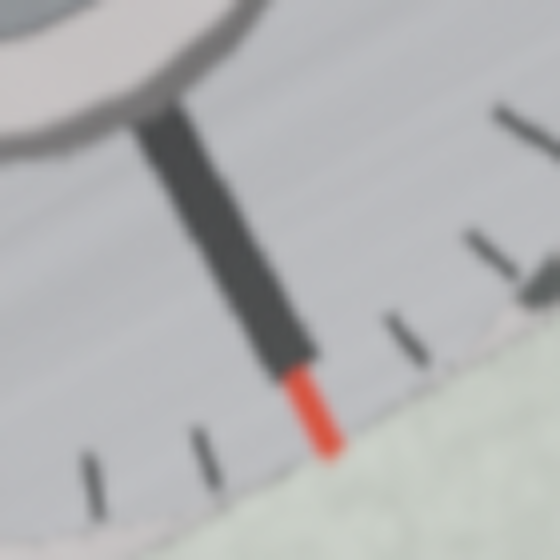

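```bash
python3 -c "
from workcell import job,state
print(state()['time_s'],state()['force'],job.job_done())"
```

```text
the job is handed in; nothing more can be done
21.0 [-0.52972154  0.39651935  0.06156618] None
```

I slackened the clamp lever by about 0.9 rad, swung the arm round by its grip post to the red mark, did the lever up again and handed the job in at about 21 s. No verdict was reported.

- **Pointer:** a wrist picture from straight above the mark, taken before tightening, put the pointer about 0.7 mm off. A second one after tightening still showed it on the mark.
- **Tightening push:** the last push read 9.7 N across the lever, or 10.3 N in total. The lever turned with about 4.4 N when loose. Correcting for where the fingers touched it gives roughly 10 to 11.5 N at the push point. I could not measure the washer force directly.
- **Lever after letting go:** it eased back about 3 degrees, so it rests only about 2 degrees tighter than where I found it. I judged this by the push felt and did not push it again to confirm.
- **Bench:** the gripper was clear of everything at the end. I did not measure the plates or the other things on the bench; nothing looked moved in the last side picture.
- **Disagreement:** while swinging the arm, the gripped post pulled inward by up to about 9 N. My estimate of the column centre was probably 1 to 2 mm off, and I set the final position from the pictures instead.

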